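# Set the turret stop to its fourth step

## Task

Set the turret stop to its fourth step, counting up from the shortest post: turn the disc click by click until that post rests in its click under the stop rod, then press the rod's knob down gently until the spring-loaded foot bears on the post with about 4.5 newtons (2.5 to 6.5 is good, 12 is never allowed) and leave it so. Do not knock over or push away the glue bottle that stands beside the stand.

Things in the scene. Friction and masses are not known exactly. Their poses are not given: they have to be found in the camera images.
- stand: Fixed grey stand, base 165 x 150 x 12 mm. Origin: underside, on the turret's vertical axis; z up; -x is the front, roughly towards the robot. At the rear a column (x 78 to 100 mm, 50 mm wide, 158 mm high) carries a guide arm (136 to 158 mm high) that holds the stop rod at x = 36 mm. Over the front half of the disc nothing stands.
- turret_top (a point): Centre of the turret disc's upper face, 45 mm above the stand's underside, on the axis. Aluminium disc, 140 mm across, turns both ways without end. A spring detent clicks every 60 deg, each time a post stands under the rod; well past half-way (30 deg) it snaps on to the next click. It starts in or between the clicks of posts 6, 1 and 2. The point's x axis points to post 1.
- step4_mark (a point): Foot of post 4 (the target) on the disc's upper face, turns with the disc. Six steel posts, 14 mm across, stand every 60 deg on a circle of 36 mm radius, rising counter-clockwise seen from above: heights 6, 14, 22, about 30, 38, 46 mm. Post 4 is an adjusting screw and may be up to 6 mm higher or lower, so its top must be felt.
- push_pin (a point): Foot of one of six black push pins (10 mm across, 28 mm tall) on the disc's upper face, turns with the disc. The pins stand every 60 deg on a circle of 62 mm radius, half-way between the posts; this one is between posts 1 and 2. Push any pin sideways to turn the disc: at first about 4 N, less towards half-way.
- rod_axis (a point): Fixed point of the stand on the stop rod's axis, level with the disc's upper face; post 4 must stand here.
- stop_foot: Spring-loaded foot at the lower end of the stop rod, dark steel, 15 mm across, 13 mm tall; origin at the centre of its lower face. It goes down with the rod and can be pushed up into it by at most 7 mm; its spring gives 2 N for each mm. Uncompressed, its lower face is 123 mm below the top of the knob. It starts 8 to 12 mm above the tallest post.
- knob_top (a point): Centre of the top of the stop rod's black round knob (28 mm across, 18 mm tall). The rod slides straight down by up to 48 mm in a tight guide: about 7 N on the knob moves it, and the foot's spring comes on top of that; it stays where it is left.
- glue_bottle: Bystander: small glue bottle, 34 mm across, 92 mm tall, standing to the left of the stand; origin at the centre of its underside. Leave it standing where it is.

How it is judged:
By the outcome, as a careful person would: the job done as asked, in the order asked, and still so for the second after the job is handed in, with the robot touching nothing.
It also fails if it takes over 72 s, if anything falls off the work surface, if the arm or the gripper's body presses on something with over 40 N, if the wrist force passes 120 N, or if a joint passes its speed limit or range.

## Robot

A 6-joint arm with a two-finger parallel gripper is mounted at the origin on a cart in front of the work surface, level with it; the furniture and walls round the work are solid. World frame = base frame: x ahead of the robot, y to its left, z up, the work surface at z = 0. Lengths are in m, angles in rad, forces in N, time in s.
With the tool pointing down it reaches from about 0.4 to 0.825 m from the base axis. Payload 7 kg.
Tool frame: the origin (TCP) lies on the centre line of the jaws, within the pads' length; the fingertips stand ahead of it and the grasp point (between the pads) lies 3 mm ahead of it (arm.tcp_to_tips is the z of the fingertips in the tool frame, in m); z points along the fingers, y is the direction in which the jaws open and shut (so a half turn about z gives the same grasp; the last joint's range is limited). The gripper opens to 85 mm and grips with 20 to 120 N. Pads are 22 mm wide; open, the fingers measure 114 mm over their backs; the gripper's body (76 mm by 85 mm) begins 54 mm behind the grasp point. The pads swing forward as they close: fully open they stand 13 mm farther back than shut.
Start: joints at [1.532, 0.359, 0.012, 0, -1.224, -0.288], TCP at [0.217, 0.639, 0.253] pointing down, gripper open.
Joint ranges: [-3.07, 3.07], [-1.43, 2.12], [-1.02, 1.25], [-3.03, 1.67], [-3.05, -0], [-3.03, 3.03]. Speed limits (rad/s): [2.39, 2.39, 3.01, 3.14, 3.14, 3.14].

## Interface

Orientations are given as a rotation vector (axis times angle).
In Python, from cell import arm gives the robot as it stands. The module is installed in compiled form; this text tells all that it offers.
- The arm moves only by the shell command python3 -m handwheel 'ROWS' [OPENING] [FORCE]. ROWS is JSON, one flat list of numbers, 6 for each row, row after row: the shift along the world's x, y, z in cm, then the turn, a rotation vector about the world's x, y, z in rad. A call has exactly 10 rows; each row is the pose to reach, as a shift and turn from the pose commanded when the call began; what a row does not reach only later rows make up. A row lasts 1/8 s, in which the tool goes at most 62.5 mm and 10.7 degrees, less where a joint would pass 70% of its speed; a pose out of reach is approached as far as the arm can. A call with a gripper value outside its range is refused whole. OPENING is the opening in per cent of the stroke, from 0 (shut) to 100 (fully open), set as the call begins (- or left out, the last holds). The fingers move at their own pace and stop on an object; FORCE is the grip in N (left out, the last holds). Time passes only in rows, so rows that repeat a pose let the fingers close, or fill a call up. It gives the time, the measured TCP pose, the force and the opening at its end, in the units of the state.
- arm.observe(): the state, without advancing time (a new reading comes with each control period).
- arm.snapshot(name): name is "scene" or "side" or "wrist"; returns the picture (420x560x3 uint8, blue, green, red); there is no depth.
- arm.camera_model(name): a dict with "intrinsics" (3x3 intrinsics, pixels), "D" ([k1, k2, p1, p2, k3] as OpenCV has them; the pictures are not rectified), "camera_from_world" (4x4, takes a point from world to camera coordinates). Camera axes: x right, y up, looking along -z (the intrinsics and any distortion apply to the point x, -y, -z); pixel columns grow to the right and rows downward; lengths in m; the calibration is good to about 2 mm. A picture is of the moment at which its call begins: read the wrist's pose just before it. camera_model takes no time and is no camera call; for the wrist camera it gives the pose at the moment of the call.
- arm.hand_in(): hands the job in, once; it reports no verdict.
The state is a dict: "t": time; "q": joint angles; "qvel": joint speeds; "joint_torque": joint torques, N m; "tool_pos": TCP position; "tool_rot": TCP orientation; "force": force on the tool from outside, world axes, zero at the start; "ft_torque": the same for the moment, N m; "finger_gap": finger opening in m.
Only numpy, scipy, OpenCV 4.12 (cv2) and the standard library are available. Lean on these libraries where they do the work, as an engineer would, in place of code of your own. Each camera call takes 0.05 s, during which the arm holds its last target.

## Working session

There is one attempt and no reset: what is moved stays moved. The work goes in short steps, Python scripts to look and compute and a shell command to move; the robot and the scene stay as the last step left them, time stands still between calls to the robot, and variables do not carry over. Pictures are saved under pics/ and viewed, and the job is handed in when it is done.

```bash
mkdir -p pics; cat > h.py <<'E'
import numpy as np, cv2
from cell import arm
def snap(n,f):
    m=arm.camera_model(n); im=arm.snapshot(n); cv2.imwrite('pics/'+f+'.png',im); np.savez('pics/'+f+'.npz',im=im,K=m['intrinsics'],D=m['D'],T=m['camera_from_world']); return im,m
def load(f):
    d=np.load('pics/'+f+'.npz'); return d['im'],dict(intrinsics=d['K'],D=d['D'],camera_from_world=d['T'])
def ray(m,uv):
    K=np.array(m['intrinsics'],float);D=np.array(m['D'],float);T=np.array(m['camera_from_world'])
    p=cv2.undistortPoints(np.array([[uv]],float),K,D)[0,0]
    d=T[:3,:3].T@np.array([p[0],-p[1],-1.]);o=-T[:3,:3].T@T[:3,3]
    return o,d/np.linalg.norm(d)
def onz(m,uv,z):
    o,d=ray(m,uv);return o+d*(z-o[2])/d[2]
def proj(m,P):
    T=np.array(m['camera_from_world']);P=np.atleast_2d(P)
    c=P@T[:3,:3].T+T[:3,3];c=c*[1,-1,-1]
    return cv2.projectPoints(c.reshape(-1,1,3),np.zeros(3),np.zeros(3),np.array(m['intrinsics'],float),np.array(m['D'],float))[0][:,0]
def tri(obs):
    A=np.zeros((3,3));b=np.zeros(3)
    for m,uv in obs:
        o,d=ray(m,uv);Q=np.eye(3)-np.outer(d,d);A+=Q;b+=Q@o
    x=np.linalg.solve(A,b)
    return x,[np.linalg.norm((np.eye(3)-np.outer(ray(m,uv)[1],ray(m,uv)[1]))@(x-ray(m,uv)[0]))*1e3 for m,uv in obs]
E
python3 - <<'E'
from h import *
for n in ['scene','side','wrist']:
    im,m=snap(n,n+'0'); T=m['camera_from_world'];print(n,np.round(-T[:3,:3].T@T[:3,3],3),np.round(-T[2,:3],2),m['D'])
s=arm.observe();print({k:np.round(v,3) for k,v in s.items()},arm.tcp_to_tips)
E
```

```text
scene [0.305 0.816 0.805] [ 0.34 -0.56 -0.76] [-0.08518687  0.          0.          0.          0.        ]
side [0.422 0.978 0.673] [ 0.23 -0.76 -0.61] [-0.1900621  0.         0.         0.         0.       ]
wrist [0.281 0.618 0.372] [-0.25  0.08 -0.96] [-0.0362033  0.         0.         0.         0.       ]
{'t': np.float64(0.15), 'q': array([ 1.532,  0.359,  0.011, -0.   , -1.224, -0.288]), 'qvel': array([ 0.001, -0.002,  0.004,  0.002, -0.   ,  0.001]), 'joint_torque': array([-2.0000e-03, -5.8388e+01,  2.9365e+01,  6.9410e+00, -4.0000e-03,
       -0.0000e+00]), 'tool_pos': array([0.217, 0.639, 0.253]), 'tool_rot': array([ 3.098, -0.511, -0.   ]), 'force': array([-0.679, -0.489, -0.419]), 'ft_torque': array([-0.003, -0.012,  0.002]), 'finger_gap': np.float64(0.086)} 0.022
```

View pics/scene0.png

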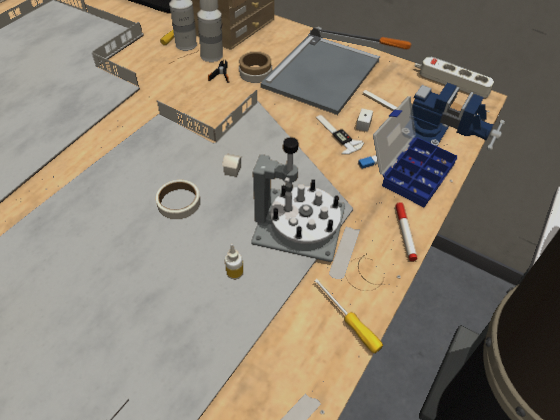

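View pics/side0.png

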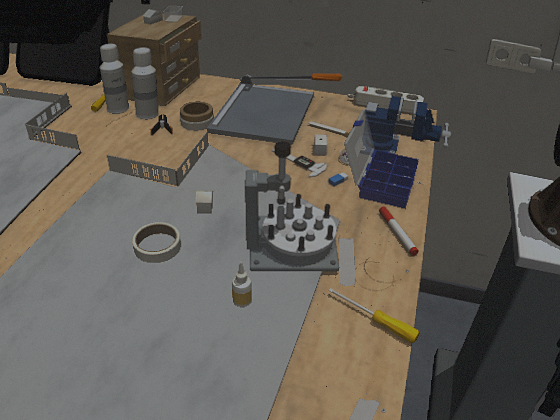

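View pics/wrist0.png

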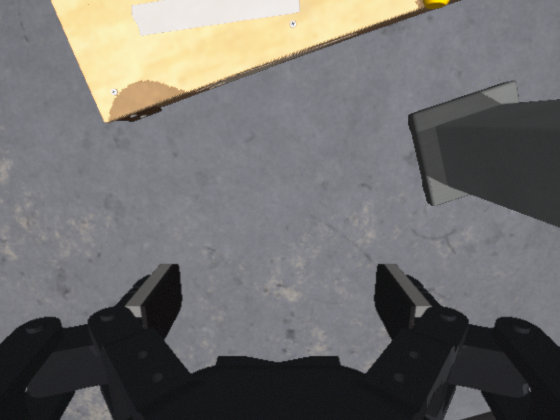

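The scene view shows the stand at about (302,210), with the knob at (291,146) and the bottle at (234,262). In the side view the knob is at (283,150) and the bottle at (242,287). I'll zoom in and get rough positions.

```bash
python3 - <<'E'
from h import *
a,ma=load('scene0');b,mb=load('side0')
ca=cv2.resize(a[130:265,220:370],None,fx=4,fy=4,interpolation=cv2.INTER_CUBIC)
cb=cv2.resize(b[135:280,225:375],None,fx=4,fy=4,interpolation=cv2.INTER_CUBIC)
cv2.imwrite('pics/ca.png',ca);cv2.imwrite('pics/cb.png',cb)
print('knob',tri([(ma,(291,143)),(mb,(283,147))]))
print('hub',tri([(ma,(306,211)),(mb,(299,225))]))
print('bottle',onz(ma,(234,275),0),onz(mb,(242,303),0))
E
```

```text
knob (array([0.62016262, 0.27114413, 0.2213186 ]), [np.float64(1.007633409926495), np.float64(1.0076334099264388)])
hub (array([0.58588917, 0.26184633, 0.04883964]), [np.float64(0.19335496830120416), np.float64(0.19335496830111126)])
bottle [0.63909229 0.43736468 0.        ] [0.63807651 0.43745683 0.        ]
```

View pics/ca.png

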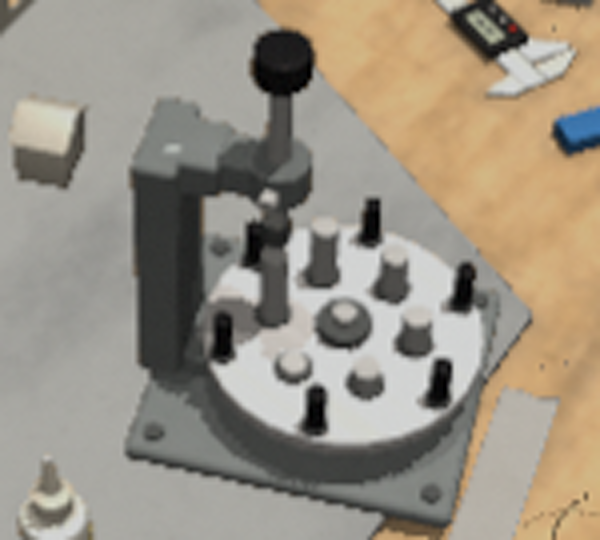

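View pics/cb.png

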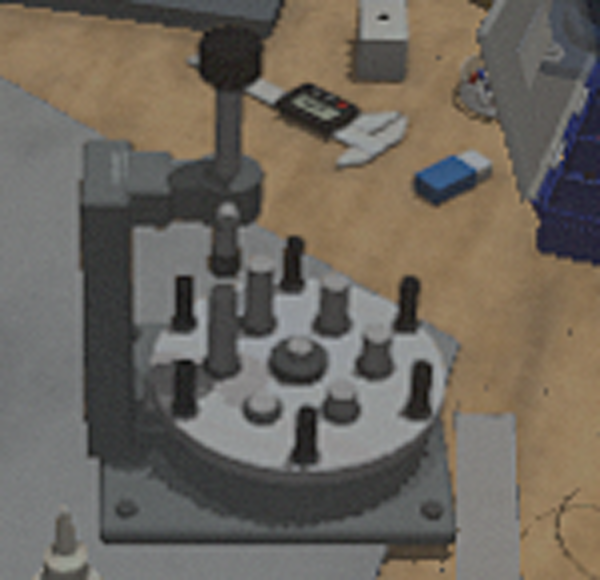

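Post 6 (the tallest) stands close to the rod, and the posts rise counter-clockwise, so post 4 has to go about +120° (two clicks CCW). I'll measure the pin tops in both views and fit the axis and phase.

```bash
python3 - <<'E'
from h import *
from scipy.optimize import least_squares
a,ma=load('scene0');b,mb=load('side0')
A=np.array([(372,203),(464,268),(441,365),(317,392),(222,318),(255,228)])/4+[220-.4,130-.4]
B=np.array([(294,242),(409,282),(423,367),(306,412),(183,366),(184,282)])/4+[225-.4,135-.4]
P=[]
for u,v in zip(A,B):
    x,r=tri([(ma,u),(mb,v)]);P.append(x);print(np.round(x,4),np.round(r,2))
P=np.array(P)
f=lambda p:np.hypot(P[:,0]-p[0],P[:,1]-p[1])-.062
s=least_squares(f,[.586,.262]);c=s.x;print('axis',c,s.fun*1e3,'z',P[:,2].mean())
ang=np.degrees(np.arctan2(P[:,1]-c[1],P[:,0]-c[0]));print(ang%360,(ang)%60)
# rod axis: knob top edge centre, knob underside/rod points
k=[(ma,np.array([283,44])/4+[219.6,129.6]),(mb,np.array([231,38])/4+[224.6,134.6])]
x,r=tri(k);print('knob top',x,r)
d=x[:2]-c;print('rod dir',np.degrees(np.arctan2(d[1],d[0])),np.hypot(*d))
# posts' tops, 6..1
pa=np.array([(272,255),(323,226),(393,250),(416,316),(368,365),(293,360)])/4+[219.6,129.6]
pb=np.array([(222,291),(261,262),(334,281),(376,333),(341,388),(262,401)])/4+[224.6,134.6]
for i,(u,v) in enumerate(zip(pa,pb)):
    x,r=tri([(ma,u),(mb,v)]);d=x[:2]-c;print(6-i,np.round(x,4),np.round(r,2),np.degrees(np.arctan2(d[1],d[0]))%360,np.hypot(*d))
E
```

```text
[0.6049 0.2049 0.0751] [0.59 0.59]
[0.5444 0.2184 0.0755] [0.83 0.83]
[0.5244 0.2789 0.0766] [0.79 0.79]
[0.5672 0.3222 0.0737] [0.14 0.14]
[0.6288 0.3085 0.0731] [0.47 0.47]
[0.6465 0.2506 0.0738] [0.27 0.27]
axis [0.58564427 0.26382064] [ 0.01158018 -0.66010175  1.04716027 -0.75289428  0.0729733   0.29833898] z 0.07464639104831822
[288.07279324 227.78217448 166.1512734  107.57144421  45.97780707
 347.76678635] [48.07279324 47.78217448 46.1512734  47.57144421 45.97780707 47.76678635]
knob top [0.62107831 0.27222489 0.22743073] [np.float64(0.9258342845849634), np.float64(0.9258342845850042)]
rod dir 13.342860917712962 0.03641706627579288
6 [0.62   0.2779 0.0957] [0.4 0.4] 22.377385480366787 0.03710947728238343
5 [0.6111 0.244  0.09  ] [0.72 0.72] 322.12321644046546 0.03230456995625776
4 [0.5798 0.2262 0.0737] [1.44 1.44] 261.2200725726669 0.03809024374788564
3 [0.5518 0.2533 0.0692] [0.58 0.58] 197.2767681063907 0.03549168880520551
2 [0.5599 0.285  0.059 ] [0.39 0.39] 140.60661030461253 0.03331439961118144
1 [0.5939 0.2982 0.0531] [0.71 0.71] 76.4526910937381 0.03535041967846224
```

```bash
python3 - <<'E'
from h import *
a,ma=load('scene0');b,mb=load('side0')
A=np.array([(130,450),(443,516),(530,315)])/4+[219.6,129.6]
B=np.array([(103,534),(450,534),(458,348)])/4+[224.6,134.6]
for m,Q in((ma,A),(mb,B)):
    p=[onz(m,u,.012)[:2] for u in Q];print(np.round(p,4))
    e=p[0]-p[1];print(np.degrees(np.arctan2(e[1],e[0])),np.hypot(*e));e=p[1]-p[2];print(np.degrees(np.arctan2(e[1],e[0]))-90,np.hypot(*e))
m=(p[1]+p[2])/2;print(m)
E
```

```text
[[0.6487 0.3618]
 [0.4992 0.3119]
 [0.5213 0.1758]]
18.456644807566946 0.15756738333792217
9.230275606452665 0.13794233253403032
[[0.6483 0.364 ]
 [0.4976 0.3152]
 [0.5209 0.1837]]
17.944578138225122 0.15846540816422156
10.065580182807665 0.13357590899081753
[0.50922591 0.24945961]
```

```bash
python3 -m handwheel '[3.6,-4,0,0,0,-0.18, 7.2,-8,0,0,0,-0.36, 10.8,-12,0,0,0,-0.54, 14.4,-16,0,0,0,-0.72, 18,-20,0,0,0,-0.9, 21.6,-24,0,0,0,-1.08, 25,-28,0,0,0,-1.26, 28,-31.5,0,0,0,-1.44, 29.4,-33.1,0,0,0,-1.62, 29.4,-33.1,0,0,0,-1.8]' 0 30 && python3 -m handwheel '[0,0,0,0,0,-0.18, 0,0,0,0,0,-0.36, 0,0,0,0,0,-0.54, 0,0,0,0,0,-0.7, 0,0,0,0,0,-0.755, 0,0,0,0,0,-0.755, 0,0,0,0,0,-0.755, 0,0,0,0,0,-0.755, 0,0,0,0,0,-0.755, 0,0,0,0,0,-0.755]' && python3 - <<'E'
from h import *
s=arm.observe();print(s['q'])
snap('wrist','w1')
E
```

```text
t: 1.4
tool_pos: [0.5116, 0.3066, 0.2529]
tool_rot: [1.514, -2.752, 0.0]
force: [-0.4, 0.1, -0.7]
finger_gap: 0.0002
t: 2.65
tool_pos: [0.5107, 0.3082, 0.2533]
tool_rot: [0.407, -3.115, 0.0]
force: [-0.3, -0.7, -0.6]
finger_gap: 0.0
[ 8.70398702e-01  2.30702817e-01 -1.67774570e-01  2.08675672e-05
 -1.17237977e+00 -2.18122886e+00]
```

View pics/w1.png

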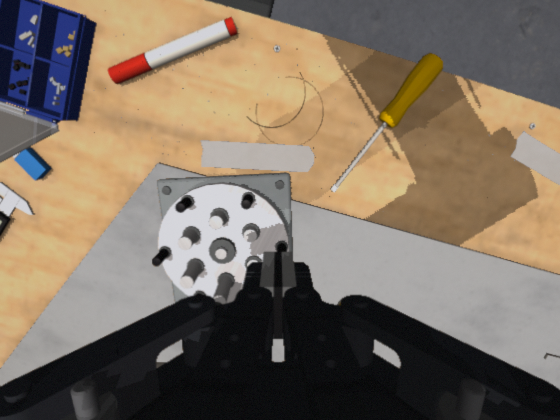

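```bash
python3 - <<'E'
from h import *
a,m=load('w1')
cv2.imwrite('pics/w1z.png',cv2.resize(a[165:305,145:305],None,fx=4,fy=4,interpolation=cv2.INTER_CUBIC))
E
```

```text
(no output)
```

View pics/w1z.png

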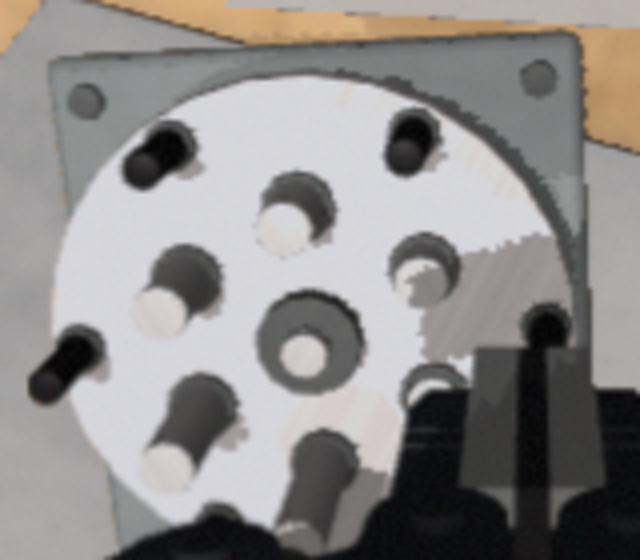

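```bash
python3 - <<'E'
from h import *
from scipy.optimize import least_squares
a,m=load('w1')
c4=lambda q:np.array(q,float)/4+[144.6,164.6]
e=[onz(m,u,.012)[:2] for u in c4([(50,60),(578,33)])];d=e[0]-e[1];print('edge',e,np.degrees(np.arctan2(d[1],d[0]))+90,np.hypot(*d))
e=[onz(m,u,.012)[:2] for u in c4([(86,101),(539,77)])];d=e[0]-e[1];print('screws',e,np.degrees(np.arctan2(d[1],d[0]))+90,np.hypot(*d))
P=np.array([onz(m,u,.073)[:2] for u in c4([(143,170),(406,156),(48,384),(545,327)])])
Q=np.array([onz(m,u,.045+h)[:2] for u,h in zip(c4([(168,468),(162,313),(285,228),(422,283)]),[.038,.03,.022,.014])])
print(onz(m,c4((303,355)),.055))
C0=onz(m,c4((312,300)),.045);print('disc',C0)
def f(p):
    r=[]
    for k,q in enumerate(P): 
        a=np.radians(p[2]+[180+30,180-30,180+90,180-270+180+0][k]) if k<3 else np.radians(p[2]+90)
        r+=list(q-p[:2]-.062*np.array([np.cos(a),np.sin(a)]))
    for k,q in enumerate(Q):
        a=np.radians(p[2]+300-60*k); r+=list(q-p[:2]-.036*np.array([np.cos(a),np.sin(a)]))
    return r
s=least_squares(f,[.586,.264,.3*57]);print(s.x,np.round(np.array(s.fun)*1e3,1))
E
```

```text
edge [array([0.53925311, 0.17599767]), array([0.49410667, 0.31726607])] 17.722796192797503 0.14830698286297075
screws [array([0.54823988, 0.18785764]), array([0.50885324, 0.30998313])] 17.875008449683605 0.12831968936643515
[0.58859521 0.26697152 0.055     ]
disc [0.57697808 0.26520757 0.045     ]
[ 0.58453449  0.26801438 19.70539189] [-0.3  0.7  1.2  2.2 -0.7 -1.5 -5.6 -2.1  2.  -1.5 -0.3  0.3  1.   0.7
  2.6  1.2]
```

Front-edge yaw of the base is about 17.8°, the axis is near (0.585, 0.266), and the disc phase is about 17–20°, so post 6 is in its click. Post 4 needs two CCW clicks. Next I lower the closed fingers in front-left of the disc.

```bash
python3 -m handwheel '[-0.2,-0.1,-4,0,0,0, -0.4,-0.1,-8,0,0,0, -0.4,-0.1,-12,0,0,0, -0.4,-0.1,-15,0,0,0, -0.4,-0.1,-16.5,0,0,0, -0.4,-0.1,-17.2,0,0,0, -0.4,-0.1,-17.5,0,0,0, -0.4,-0.1,-17.5,0,0,0, -0.4,-0.1,-17.5,0,0,0, -0.4,-0.1,-17.5,0,0,0]' 0 && python3 - <<'E'
from h import *
a,_=snap('side','s2'); b,_=snap('wrist','w2')
cv2.imwrite('pics/s2z.png',cv2.resize(a[120:290,210:390],None,fx=4,fy=4,interpolation=cv2.INTER_CUBIC)[:600])
E
```

```text
t: 3.95
tool_pos: [0.5069, 0.3074, 0.0789]
tool_rot: [-0.407, 3.114, 0.001]
force: [-0.2, 0.5, -0.0]
finger_gap: 0.0001
```

View pics/s2z.png

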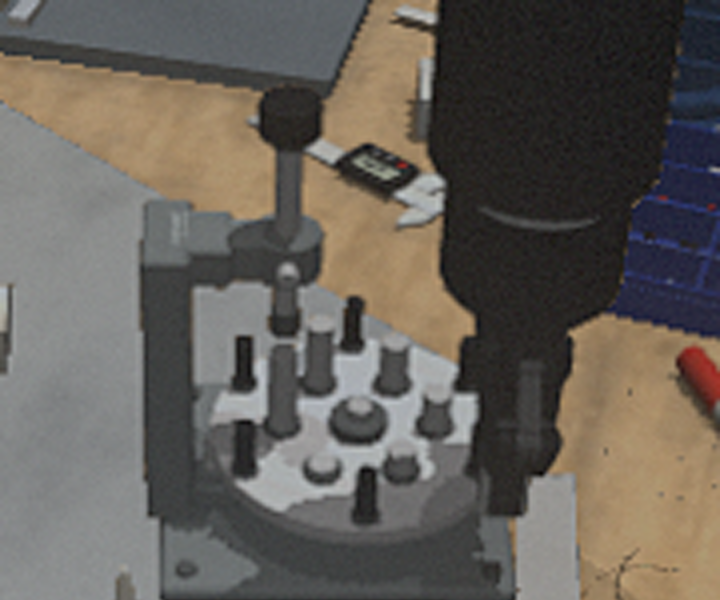

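View pics/w2.png

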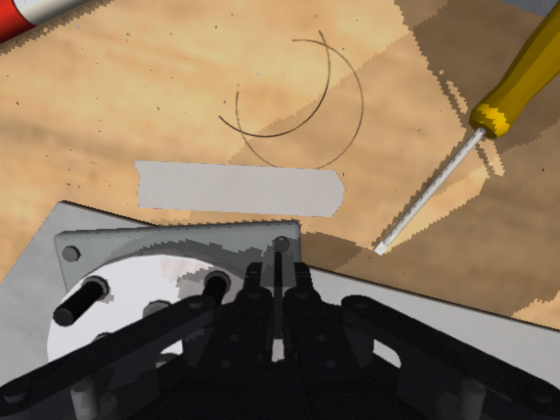

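The fingers are at the front corner, with the 150° pin just left of them at (215,280), as intended. I push along stand −y.

```bash
python3 -m handwheel '[0.1,-0.3,0,0,0,0, 0.2,-0.6,0,0,0,0, 0.3,-0.9,0,0,0,0, 0.4,-1.2,0,0,0,0, 0.5,-1.5,0,0,0,0, 0.6,-1.8,0,0,0,0, 0.7,-2.1,0,0,0,0, 0.8,-2.4,0,0,0,0, 0.9,-2.7,0,0,0,0, 0.9,-2.7,0,0,0,0]' && python3 - <<'E'
from h import *
b,_=snap('wrist','w3')
E
```

```text
t: 5.3
tool_pos: [0.5153, 0.2804, 0.0782]
tool_rot: [0.407, -3.115, -0.001]
force: [-4.2, 1.7, -0.2]
finger_gap: 0.0
```

View pics/w3.png

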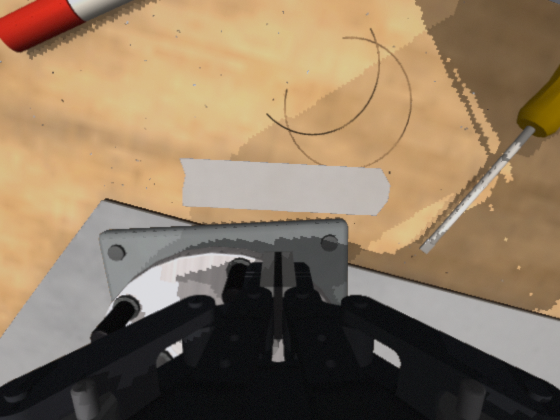

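```bash
python3 - <<'E'
from h import *
a,_=snap('scene','c3')
cv2.imwrite('pics/c3z.png',cv2.resize(a[130:265,220:390],None,fx=4,fy=4,interpolation=cv2.INTER_CUBIC)[:600])
b,_=load('w3')
cv2.imwrite('pics/w3z.png',cv2.resize(b[220:360,80:260],None,fx=4,fy=4,interpolation=cv2.INTER_CUBIC)[:600])
E
```

```text
(no output)
```

View pics/c3z.png

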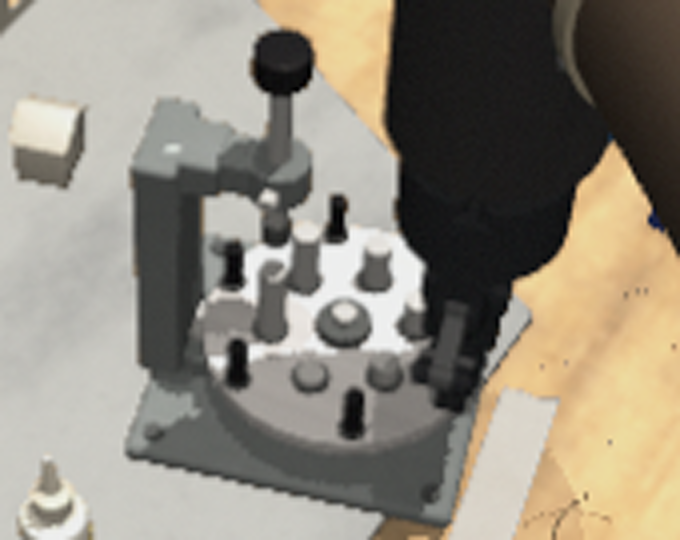

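View pics/w3z.png

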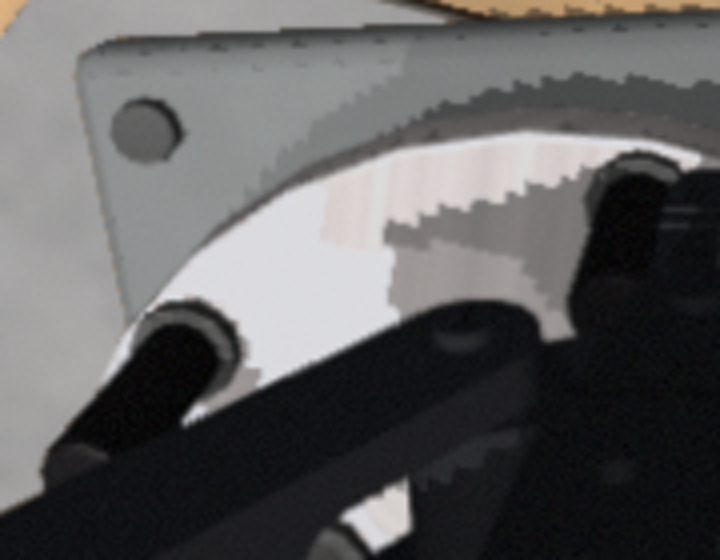

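```bash
python3 - <<'E'
from h import *
_,m=load('w3')
c=np.array([.585,.266]);y=np.radians(17.8);R=np.array([[np.cos(y),-np.sin(y)],[np.sin(y),np.cos(y)]])
def W(x,yy,z):return np.r_[c+R@np.array([x,yy]),z]
for a in(165,168,170,225,228,230):
    t=np.radians(a);print(a,np.round(proj(m,[W(.062*np.cos(t),.062*np.sin(t),z) for z in(.045,.073)])).tolist())
t=arm.observe();p=t['tool_pos'];from scipy.spatial.transform import Rotation as Ro
T=Ro.from_rotvec(t['tool_rot']).as_matrix()
for x in(-.011,.011):
  for yy in(-.015,-.008,0,.008,.015): print(x,yy,np.round(proj(m,p+T@[x,yy,.022]))[0])
print(t['force'],t['ft_torque'],T[:,0],T[:,1])
E
```

```text
165 [[240.0, 265.0], [233.0, 292.0]]
168 [[234.0, 264.0], [226.0, 291.0]]
170 [[230.0, 263.0], [221.0, 290.0]]
225 [[130.0, 298.0], [103.0, 330.0]]
228 [[127.0, 302.0], [100.0, 334.0]]
230 [[125.0, 305.0], [97.0, 337.0]]
-0.011 -0.015 [246. 290.]
-0.011 -0.008 [261. 290.]
-0.011 0 [277. 290.]
-0.011 0.008 [294. 290.]
-0.011 0.015 [308. 290.]
0.011 -0.015 [245. 247.]
0.011 -0.008 [260. 247.]
0.011 0 [277. 247.]
0.011 0.008 [294. 247.]
0.011 0.015 [309. 247.]
[-3.26005317  3.90820686  0.38067407] [ 0.96359247  1.16082498 -0.02345249] [-9.66456043e-01 -2.56832007e-01  1.92848367e-04] [-2.56831967e-01  9.66456049e-01  2.13190839e-04]
```

The disc has turned about 17° and the pin sits near the front edge of the finger. I'll back off slightly, shift 6 mm outward for safer contact, and keep pushing.

```bash
python3 -m handwheel '[-0.1,0.3,0,0,0,0, -0.7,0.1,0,0,0,0, -0.6,-0.2,0,0,0,0, -0.5,-0.5,0,0,0,0, -0.4,-0.9,0,0,0,0, -0.25,-1.3,0,0,0,0, -0.1,-1.7,0,0,0,0, 0,-2.05,0,0,0,0, 0.1,-2.4,0,0,0,0, 0.2,-2.7,0,0,0,0]' && python3 - <<'E'
from h import *
print(arm.observe()['force'])
b,_=snap('wrist','w4')
a,_=snap('scene','c4')
cv2.imwrite('pics/c4z.png',cv2.resize(a[130:265,220:390],None,fx=4,fy=4,interpolation=cv2.INTER_CUBIC)[:600])
E
```

```text
t: 6.65
tool_pos: [0.5179, 0.2529, 0.0783]
tool_rot: [-0.407, 3.115, -0.0]
force: [0.2, -0.3, 0.0]
finger_gap: -0.0
[ 0.23568275 -0.28770854  0.01758031]
```

View pics/w4.png

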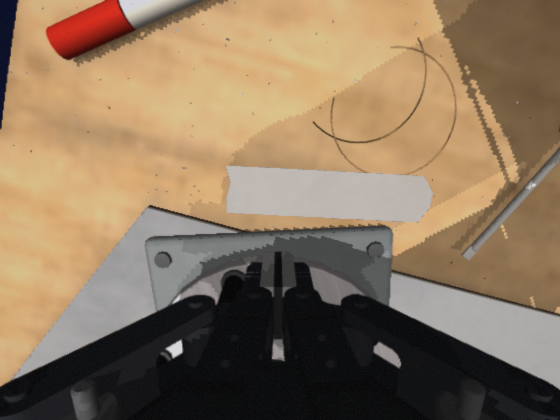

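View pics/c4z.png

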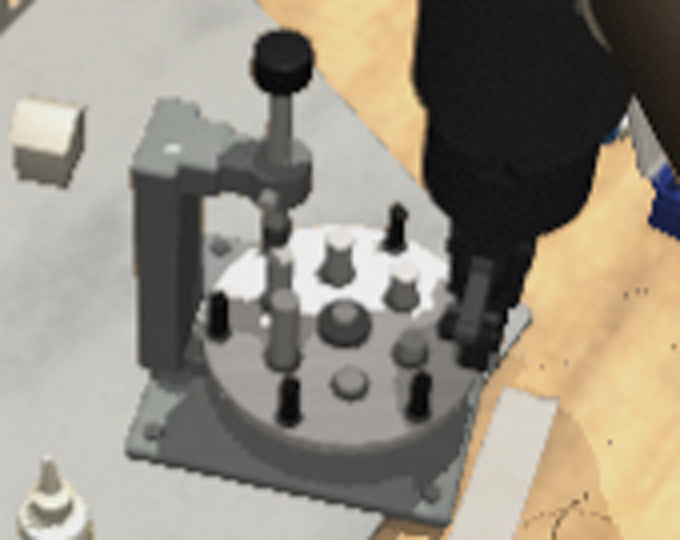

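The disc is past half-way and the force has dropped to 0, so it is snapping to post 5's click. I raise, go back to the start side, and check the click.

```bash
python3 -m handwheel '[0,0,0,0,0,0, 0,0,1.5,0,0,0, 0,0,3.5,0,0,0, -0.6,1.9,4,0,0,0, -1.2,3.8,4,0,0,0, -1.7,5.3,4,0,0,0, -1.8,5.7,4,0,0,0, -1.8,5.7,4,0,0,0, -1.8,5.7,4,0,0,0, -1.8,5.7,4,0,0,0]' && python3 - <<'E'
from h import *
b,_=snap('side','s5')
a,_=snap('scene','c5')
cv2.imwrite('pics/c5z.png',cv2.resize(a[130:265,220:390],None,fx=4,fy=4,interpolation=cv2.INTER_CUBIC)[:600])
cv2.imwrite('pics/s5z.png',cv2.resize(b[135:280,225:395],None,fx=4,fy=4,interpolation=cv2.INTER_CUBIC)[:600])
E
```

```text
t: 8.0
tool_pos: [0.4998, 0.3098, 0.1182]
tool_rot: [0.406, -3.115, 0.0]
force: [0.1, -0.3, 0.1]
finger_gap: -0.0002
```

View pics/c5z.png

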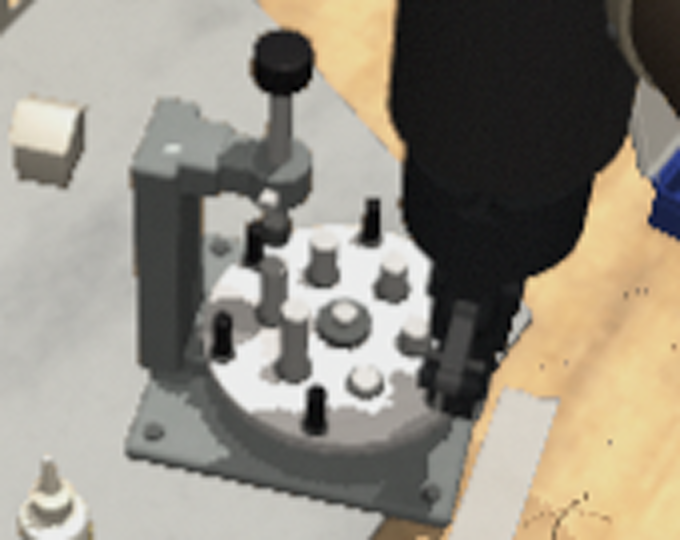

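View pics/s5z.png

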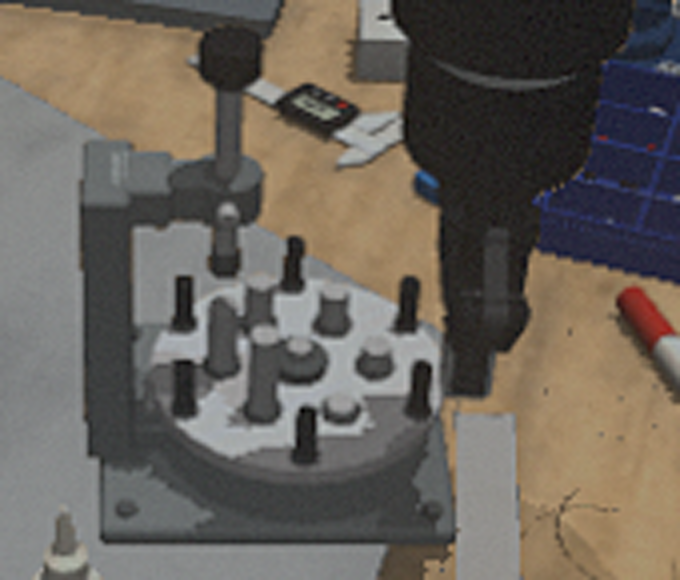

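The pins sit at exactly their earlier pixels and every post has advanced one place, so post 5's click is reached cleanly. Repeating for the second click.

```bash
python3 -m handwheel '[0,0,-2,0,0,0, 0,0,-3.6,0,0,0, 0,0,-4,0,0,0, 0,0,-4,0,0,0, 0.15,-0.5,-4,0,0,0, 0.3,-1,-4,0,0,0, 0.45,-1.4,-4,0,0,0, 0.6,-1.8,-4,0,0,0, 0.7,-2.2,-4,0,0,0, 0.8,-2.5,-4,0,0,0]' && python3 -m handwheel '[0.1,-0.35,0,0,0,0, 0.2,-0.7,0,0,0,0, 0.3,-1.05,0,0,0,0, 0.45,-1.4,0,0,0,0, 0.55,-1.75,0,0,0,0, 0.65,-2.1,0,0,0,0, 0.8,-2.5,0,0,0,0, 0.9,-2.85,0,0,0,0, 1,-3.2,0,0,0,0, 1,-3.2,0,0,0,0]' && python3 - <<'E'
from h import *
a,_=snap('scene','c6')
cv2.imwrite('pics/c6z.png',cv2.resize(a[130:265,220:390],None,fx=4,fy=4,interpolation=cv2.INTER_CUBIC)[:600])
E
```

```text
t: 9.35
tool_pos: [0.5072, 0.2854, 0.0782]
tool_rot: [0.406, -3.115, -0.001]
force: [-8.8, 6.0, 4.0]
finger_gap: -0.0
t: 10.6
tool_pos: [0.5133, 0.2495, 0.0765]
tool_rot: [0.403, -3.106, 0.008]
force: [-11.7, -6.3, 4.8]
finger_gap: -0.0002
```

View pics/c6z.png

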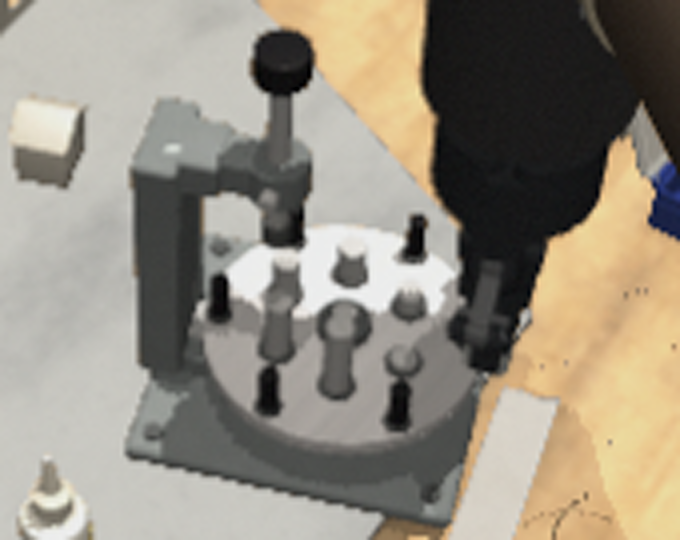

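Here the finger has slid to the outer side of the pin: the force points outward, and the disc is about 35° along. I release outward, rise, and look.

```bash
python3 -m handwheel '[-0.5,-0.15,0,0,0,0, -1,-0.3,0,0,0,0, -1.4,-0.45,1,0,0,0, -1.4,-0.45,3,0,0,0, -1.4,-0.45,4,0,0,0, -1.4,-0.45,4,0,0,0, -2,1.5,4,0,0,0, -2.6,3.4,4,0,0,0, -3.2,5.3,4,0,0,0, -3.2,5.3,4,0,0,0]' && python3 - <<'E'
from h import *
b,_=snap('side','s7')
a,_=snap('scene','c7')
print(arm.observe()['tool_pos'],arm.observe()['force'])
cv2.imwrite('pics/c7z.png',cv2.resize(a[130:265,220:390],None,fx=4,fy=4,interpolation=cv2.INTER_CUBIC)[:600])
cv2.imwrite('pics/s7z.png',cv2.resize(b[135:280,225:395],None,fx=4,fy=4,interpolation=cv2.INTER_CUBIC)[:600])
E
```

```text
t: 11.9
tool_pos: [0.4851, 0.3082, 0.1179]
tool_rot: [0.411, -3.114, 0.0]
force: [0.6, -0.1, -0.7]
finger_gap: 0.0006
[0.48524002 0.30681117 0.11796442] [-0.12328191 -0.61958968  0.52083154]
```

View pics/c7z.png

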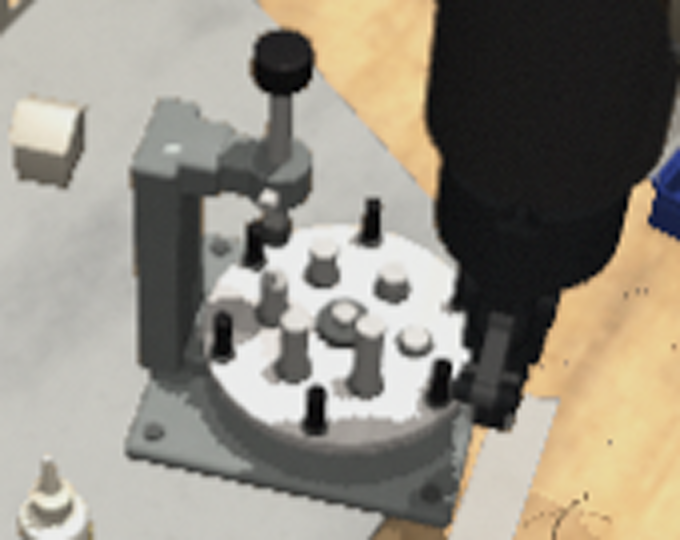

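View pics/s7z.png

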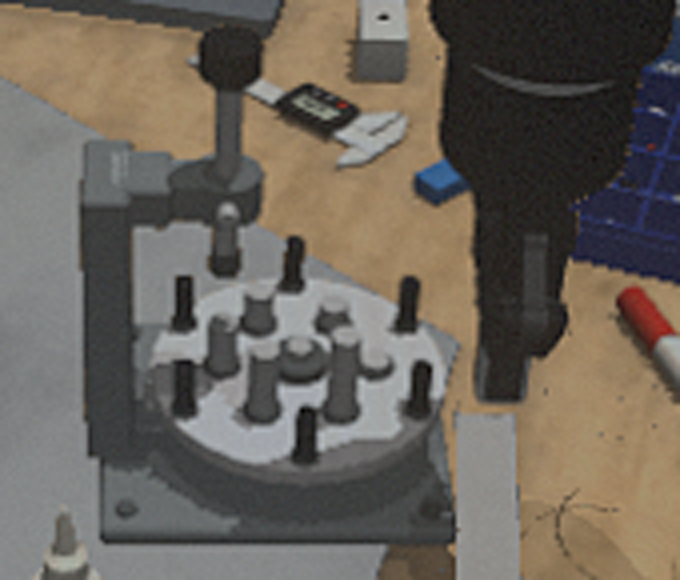

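The second click is in: the tallest post, 6, is now at the front, 5 is at the left, and post 4 is under the rod. Next I measure the knob from its dark blob in both views, and re-check the phase from the pins.

```bash
python3 - <<'E'
from h import *
obs=[];top=[]
for f,(r,c) in(('c7',(146,291)),('s7',(150,283))):
    im,m=load(f);g=im.max(2);w=np.zeros_like(g);w[r-20:r+14,c-16:c+16]=(g[r-20:r+14,c-16:c+16]<60)
    n,l,st,ce=cv2.connectedComponentsWithStats(w.astype(np.uint8));k=1+np.argmax(st[1:,4]);print(f,st[k],ce[k])
    obs.append((m,ce[k]))
x,r=tri(obs);print('knob centre',x,r,'-> top z',x[2]+.009)
for s in((0,0,.009),(0.014,0,.009),(-.014,0,.009),(0,0,-.009)):
    print([np.round(proj(m,x+np.array(s))[0],1).tolist() for m,_ in obs])
_,ma=load('c7');_,mb=load('s7')
for n,u,v in(('post4',(273,277),(222,319)),('post3',(323,247),(259,292))):
    x,r=tri([(ma,np.array(u)/4+[219.6,129.6]),(mb,np.array(v)/4+[224.6,134.6])]);print(n,x,r)
E
```

```text
c7 [284 138  14  16 193] [290.32124352 145.32642487]
s7 [273 131  25  27 240] [282.72916667 147.7625    ]
knob centre [0.61779999 0.27846534 0.22378309] [np.float64(0.04152513567356038), np.float64(0.04152513567351506)] -> top z 0.23278309053494042
[[290.5, 141.5], [282.8, 143.1]]
[[283.6, 138.5], [274.8, 141.8]]
[[297.5, 144.6], [290.9, 144.6]]
[[290.2, 149.1], [282.6, 152.3]]
post4 [0.62003298 0.27619646 0.0777335 ] [np.float64(0.33290471123520726), np.float64(0.3329047112350954)]
post3 [0.61317879 0.23838808 0.06747762] [np.float64(1.011530989536218), np.float64(1.0115309895362987)]
```

```bash
python3 -m handwheel '[0,0,5,0,0,0, 0,0,10,0,0,0, 0,0,15,0,0,0, 3,-0.7,15,0,0,0, 6.5,-1.5,15,0,0,0, 10,-2.3,15,0,0,0, 12.5,-3,15,0,0,0, 13.5,-3.2,15,0,0,0, 13.5,-3.2,15,0,0,0, 13.5,-3.2,15,0,0,0]' && python3 - <<'E'
from h import *
snap('wrist','w8');b,_=snap('side','s8');a,_=snap('scene','c8')
cv2.imwrite('pics/cs8.png',np.hstack([cv2.resize(x,None,fx=4,fy=4,interpolation=cv2.INTER_CUBIC) for x in(a[110:260,235:335],b[110:260,230:330])]))
E
```

```text
t: 13.25
tool_pos: [0.62, 0.2744, 0.2684]
tool_rot: [0.407, -3.115, -0.0]
force: [-0.6, -0.3, 0.8]
finger_gap: 0.0001
```

View pics/w8.png

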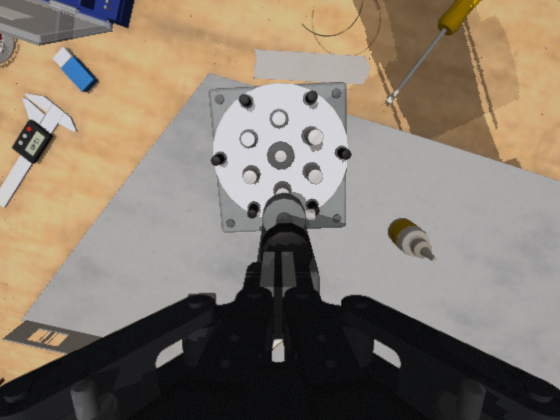

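View pics/cs8.png

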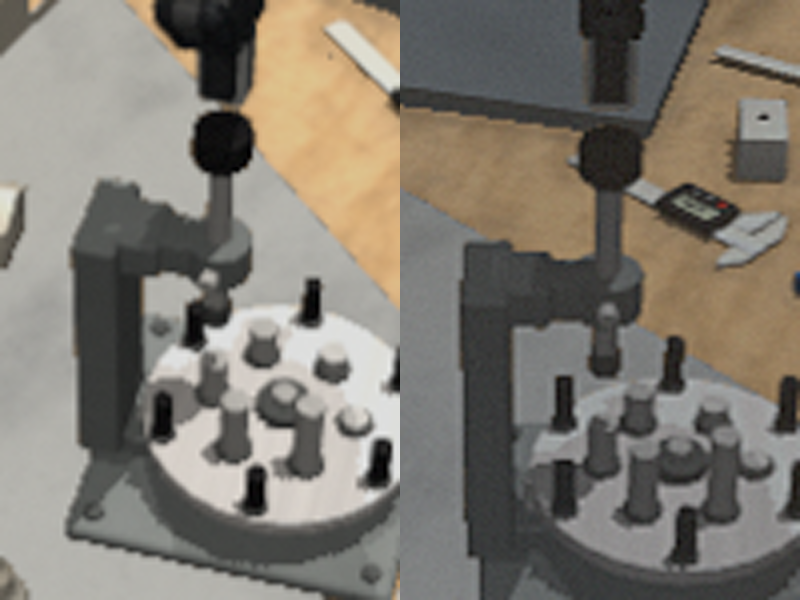

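```bash
python3 - <<'E'
from h import *
from scipy.optimize import least_squares
im,m=load('w8')
cv2.imwrite('pics/w8z.png',cv2.resize(im[75:275,200:360],None,fx=4,fy=4,interpolation=cv2.INTER_CUBIC)[:,:])
print(m['intrinsics'])
for uv in((286,232),(286,245),(286,255)): print(onz(m,uv,.225))
E
```

```text
[[325.59636794   0.         277.65787968]
 [  0.         325.59636794 213.45115059]
 [  0.           0.           1.        ]]
[0.60810381 0.27602305 0.225     ]
[0.61515325 0.27794814 0.225     ]
[0.62068885 0.27946019 0.225     ]
```

View pics/w8z.png

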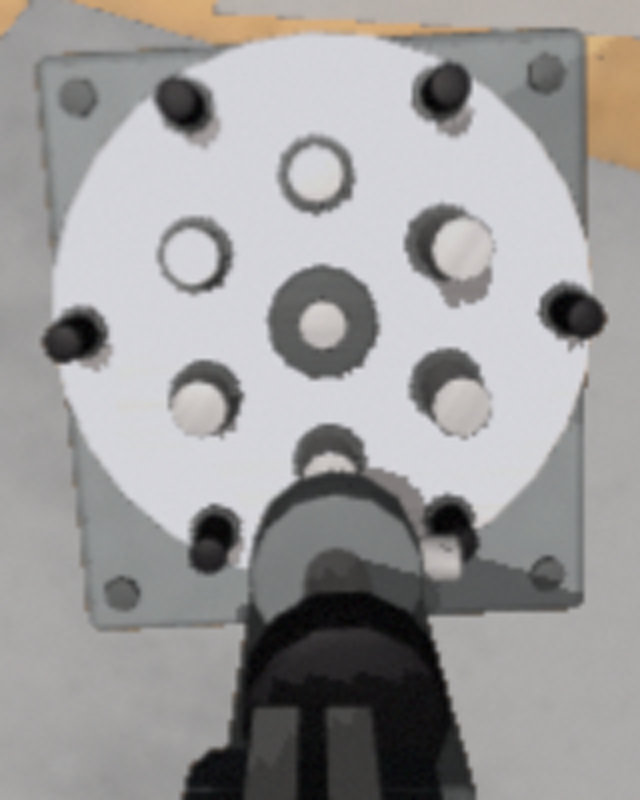

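```bash
python3 - <<'E'
from h import *
from scipy.optimize import least_squares
im,m=load('w8')
c4=lambda q:np.array(q,float)/4+[199.6,74.6]
S=np.array([onz(m,u,.012)[:2] for u in c4([(78,97),(546,73),(122,592),(547,572)])])
print('screws',np.round(S,4))
y1=S[0]-S[1];print(np.degrees(np.arctan2(y1[1],y1[0]))+90);y2=S[2]-S[3];print(np.degrees(np.arctan2(y2[1],y2[0]))+90);x1=S[3]-S[1];x2=S[2]-S[0];print(np.degrees(np.arctan2(x1[1],x1[0])),np.degrees(np.arctan2(x2[1],x2[0])))
P=np.array([onz(m,u,.073)[:2] for u in c4([(179,102),(447,88),(66,341),(584,316),(209,553)])])
off=[210,150,270,90,330]
f=lambda p:np.ravel([q-p[:2]-.062*np.array([np.cos(np.radians(p[2]+o)),np.sin(np.radians(p[2]+o))]) for q,o in zip(P,off)])
s=least_squares(f,[.585,.266,17]);print('pins fit',s.x,np.round(s.fun*1e3,1))
print('disc centre from hub top',onz(m,c4((322,325)),.05))
kx=onz(m,c4((347,690)),.226);print('knob line',kx)
c=s.x[:2];a=np.radians(17.5);print('rod pred',c+.036*np.array([np.cos(a),np.sin(a)]))
E
```

```text
screws [[0.5463 0.1886]
 [0.5074 0.3109]
 [0.6817 0.2317]
 [0.6428 0.3538]]
17.674595172441954
17.680173688177533
17.592615479918187 17.637840949687543
pins fit [ 0.58477331  0.2681885  17.64368184] [ 0.1  0.2  0.1 -0.2 -0.3 -0.1 -0.4  0.3  0.4 -0.2]
disc centre from hub top [0.58586078 0.26822535 0.05      ]
knob line [0.61589103 0.27831643 0.226     ]
rod pred [0.61910712 0.2790139 ]
```

The wrist view fits very well: base yaw 17.65°, disc phase 17.64° with residuals ≤0.4 mm, so post 4 sits exactly in its click. Predicted rod xy is about (0.619, 0.279). I centre over it and descend to near the knob.

```bash
python3 -m handwheel '[0,0.4,0,0,0,0, 0,0.4,-0.4,0,0,0, 0,0.4,-0.8,0,0,0, 0,0.4,-1.1,0,0,0, 0,0.4,-1.3,0,0,0, 0,0.4,-1.5,0,0,0, 0,0.4,-1.6,0,0,0, 0,0.4,-1.7,0,0,0, 0,0.4,-1.8,0,0,0, 0,0.4,-1.8,0,0,0]'; python3 -m handwheel '[0,0,-0.05,0,0,0, 0,0,-0.1,0,0,0, 0,0,-0.15,0,0,0, 0,0,-0.2,0,0,0, 0,0,-0.25,0,0,0, 0,0,-0.3,0,0,0, 0,0,-0.35,0,0,0, 0,0,-0.4,0,0,0, 0,0,-0.4,0,0,0, 0,0,-0.4,0,0,0]'; python3 - <<'E'
from h import *
o=arm.observe();print(o['tool_pos'],o['force'])
b,_=snap('side','s9');a,_=snap('scene','c9')
cv2.imwrite('pics/cs9.png',np.hstack([cv2.resize(x,None,fx=4,fy=4,interpolation=cv2.INTER_CUBIC) for x in(a[110:260,235:335],b[110:260,230:330])]))
E
```

```text
t: 14.65
tool_pos: [0.6208, 0.2781, 0.2516]
tool_rot: [-0.407, 3.114, 0.0]
force: [-3.1, -0.8, 5.7]
finger_gap: 0.0
t: 15.9
tool_pos: [0.6208, 0.2782, 0.2477]
tool_rot: [-0.407, 3.114, 0.0]
force: [-2.8, -1.2, 7.0]
finger_gap: -0.0003
[0.6207577  0.27818915 0.24765027] [-2.81985311 -1.15159642  7.00929797]
```

View pics/cs9.png

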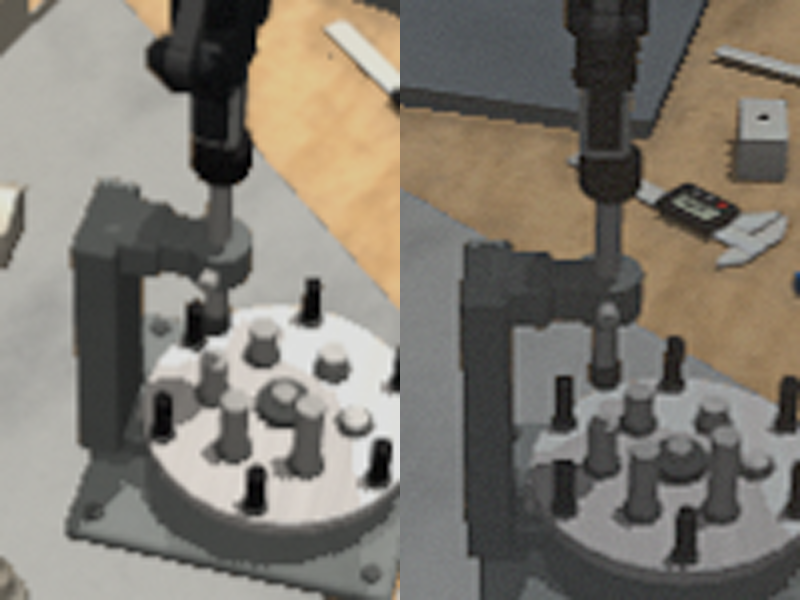

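The fingertips are on the knob, sliding at about 7 N, and the foot is roughly 25 mm above the post. I push 18 mm before feeling for contact.

```bash
python3 -m handwheel '[0,0,-0.2,0,0,0, 0,0,-0.4,0,0,0, 0,0,-0.6,0,0,0, 0,0,-0.8,0,0,0, 0,0,-1,0,0,0, 0,0,-1.2,0,0,0, 0,0,-1.4,0,0,0, 0,0,-1.6,0,0,0, 0,0,-1.7,0,0,0, 0,0,-1.7,0,0,0]'; python3 - <<'E'
from h import *
o=arm.observe();print(o['tool_pos'],o['force'])
b,mb=snap('side','s10');a,ma=snap('scene','c10')
cv2.imwrite('pics/cs10.png',np.hstack([cv2.resize(x,None,fx=8,fy=8,interpolation=cv2.INTER_CUBIC) for x in(a[170:245,260:310],b[170:245,255:305])]))
E
```

```text
t: 17.25
tool_pos: [0.6208, 0.2782, 0.2305]
tool_rot: [-0.407, 3.114, 0.0]
force: [-2.2, -0.3, 6.4]
finger_gap: 0.0003
[0.62075423 0.27816835 0.23046639] [-2.22682073 -0.27155778  6.40277293]
```

View pics/cs10.png

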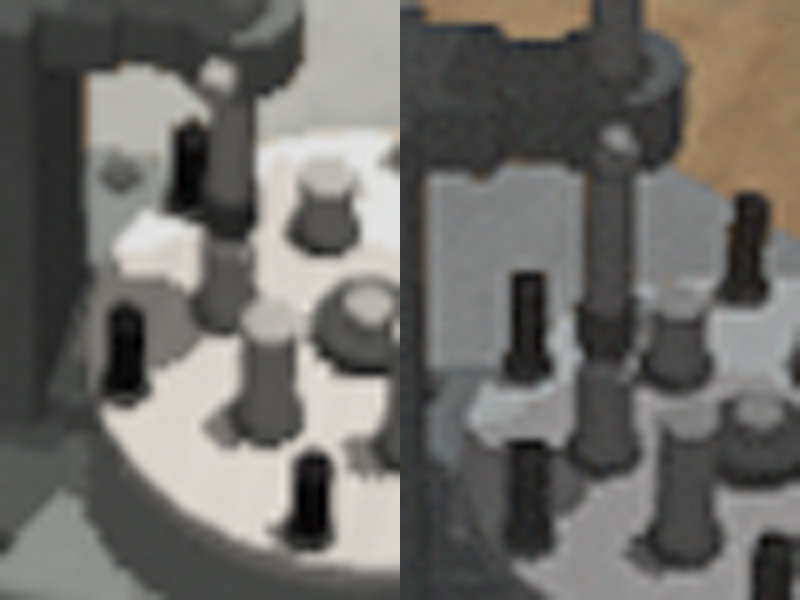

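```bash
python3 -m handwheel '[0,0,-0.04,0,0,0, 0,0,-0.08,0,0,0, 0,0,-0.12,0,0,0, 0,0,-0.16,0,0,0, 0,0,-0.2,0,0,0, 0,0,-0.24,0,0,0, 0,0,-0.28,0,0,0, 0,0,-0.3,0,0,0, 0,0,-0.3,0,0,0, 0,0,-0.3,0,0,0]'; python3 -m handwheel '[0,0,-0.02,0,0,0, 0,0,-0.04,0,0,0, 0,0,-0.06,0,0,0, 0,0,-0.08,0,0,0, 0,0,-0.1,0,0,0, 0,0,-0.12,0,0,0, 0,0,-0.14,0,0,0, 0,0,-0.15,0,0,0, 0,0,-0.15,0,0,0, 0,0,-0.15,0,0,0]'
```

```text
t: 18.6
tool_pos: [0.6208, 0.2782, 0.2276]
tool_rot: [-0.407, 3.114, 0.0]
force: [-3.9, -0.6, 7.0]
finger_gap: 0.0002
t: 19.85
tool_pos: [0.6208, 0.2782, 0.2261]
tool_rot: [-0.407, 3.114, 0.0]
force: [-3.0, -1.8, 7.4]
finger_gap: 0.0002
```

```bash
python3 -m handwheel '[0,0,-0.02,0,0,0, 0,0,-0.04,0,0,0, 0,0,-0.06,0,0,0, 0,0,-0.08,0,0,0, 0,0,-0.1,0,0,0, 0,0,-0.12,0,0,0, 0,0,-0.14,0,0,0, 0,0,-0.15,0,0,0, 0,0,-0.15,0,0,0, 0,0,-0.15,0,0,0]'; python3 - <<'E'
from h import *
o=arm.observe();print(o['tool_pos'],o['force'],o['ft_torque'])
b,mb=snap('side','s11');a,ma=snap('scene','c11');print(arm.observe()['force'])
cv2.imwrite('pics/cs11.png',np.hstack([cv2.resize(x,None,fx=8,fy=8,interpolation=cv2.INTER_CUBIC) for x in(a[170:245,260:310],b[170:245,255:305])]))
E
```

```text
t: 21.1
tool_pos: [0.6208, 0.2782, 0.2247]
tool_rot: [-0.407, 3.114, 0.0]
force: [-3.3, -1.2, 6.2]
finger_gap: -0.0
[0.62078138 0.27817388 0.22467303] [-3.3314706  -1.15733486  6.15522527] [-0.245907    1.16034187 -0.01558362]
[-2.54030527 -0.84765692  6.51192343]
```

View pics/cs11.png

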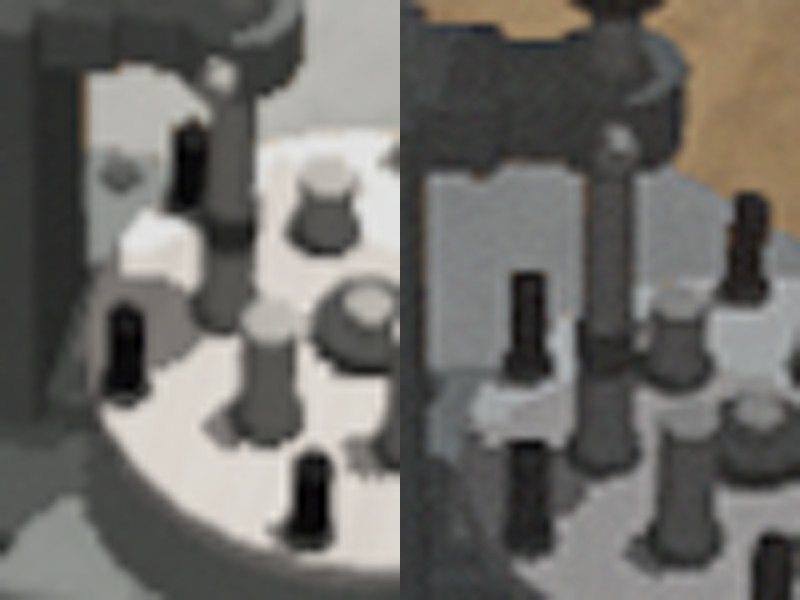

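No contact yet: the force is still at the 6.5 N friction baseline. I keep feeling downward in 1.5 mm steps.

```bash
python3 -m handwheel '[0,0,-0.02,0,0,0, 0,0,-0.04,0,0,0, 0,0,-0.06,0,0,0, 0,0,-0.08,0,0,0, 0,0,-0.1,0,0,0, 0,0,-0.12,0,0,0, 0,0,-0.14,0,0,0, 0,0,-0.15,0,0,0, 0,0,-0.15,0,0,0, 0,0,-0.15,0,0,0]'; python3 - <<'E'
from h import *
f=[]
for i in range(4):
    f.append(arm.observe()['force'][2]);arm.snapshot('side')
print(f,arm.observe()['tool_pos'])
E
```

```text
t: 22.45
tool_pos: [0.6208, 0.2782, 0.2236]
tool_rot: [-0.407, 3.114, 0.0]
force: [-4.4, -1.2, 8.6]
finger_gap: 0.0002
[np.float64(8.633240849303444), np.float64(8.846454687441947), np.float64(9.00949485529061), np.float64(8.680067390564743)] [0.62079246 0.27818788 0.22362611]
```

Contact: the force has risen to about 8.8 N, i.e. about 2 N from the spring. I continue carefully.

```bash
python3 -m handwheel '[0,0,-0.02,0,0,0, 0,0,-0.03,0,0,0, 0,0,-0.05,0,0,0, 0,0,-0.06,0,0,0, 0,0,-0.08,0,0,0, 0,0,-0.09,0,0,0, 0,0,-0.1,0,0,0, 0,0,-0.1,0,0,0, 0,0,-0.1,0,0,0, 0,0,-0.1,0,0,0]'; python3 - <<'E'
from h import *
f=[]
for i in range(4):
    f.append(arm.observe()['force'][2]);arm.snapshot('side')
print(f,arm.observe()['tool_pos'])
E
```

```text
t: 23.9
tool_pos: [0.6208, 0.2781, 0.2229]
tool_rot: [-0.407, 3.113, 0.0]
force: [-6.3, -0.3, 10.3]
finger_gap: -0.0004
[np.float64(10.300473111821516), np.float64(11.091971667608403), np.float64(10.043454041860707), np.float64(10.306387986196343)] [0.6208133  0.27819526 0.22292526]
```

```bash
python3 -m handwheel '[0,0,-0.01,0,0,0, 0,0,-0.02,0,0,0, 0,0,-0.03,0,0,0, 0,0,-0.04,0,0,0, 0,0,-0.05,0,0,0, 0,0,-0.06,0,0,0, 0,0,-0.06,0,0,0, 0,0,-0.06,0,0,0, 0,0,-0.06,0,0,0, 0,0,-0.06,0,0,0]'; python3 - <<'E'
from h import *
f=[]
for i in range(4):
    f.append(arm.observe()['force'][2]);snap('side','s14')
print(f,arm.observe()['tool_pos']);snap('scene','c14')
E
```

```text
t: 25.35
tool_pos: [0.6208, 0.2782, 0.2225]
tool_rot: [-0.407, 3.113, 0.0]
force: [-5.1, -0.8, 10.5]
finger_gap: 0.0002
[np.float64(10.512582699313475), np.float64(9.929102885588282), np.float64(11.55069084869498), np.float64(10.963105182552374)] [0.62080348 0.2781678  0.22245685]
```

The spring is now at about 4.0 N by force and 4.3 N by travel (2.15 mm past contact). I lift off gently and check.

```bash
python3 -m handwheel '[0,0,0.1,0,0,0, 0,0,0.2,0,0,0, 0,0,0.4,0,0,0, 0,0,0.8,0,0,0, 0,0,1.5,0,0,0, 0,0,3,0,0,0, 0,0,5,0,0,0, 0,0,7,0,0,0, -3,-1,8,0,0,0, -6,-2,8,0,0,0]'; python3 - <<'E'
from h import *
print(arm.observe()['force'])
b,mb=snap('side','s15');a,ma=snap('scene','c15');w,_=snap('wrist','w15')
a0,_=load('c14');b0,_=load('s14')
cv2.imwrite('pics/cs15.png',np.hstack([cv2.resize(x,None,fx=4,fy=4,interpolation=cv2.INTER_CUBIC) for x in(a0[130:255,265:315],a[130:255,265:315],b0[130:255,255:305],b[130:255,255:305])]))
E
```

```text
t: 26.85
tool_pos: [0.5607, 0.2583, 0.3021]
tool_rot: [-0.406, 3.113, 0.002]
force: [0.1, 0.2, 0.2]
finger_gap: 0.0002
[0.06300637 0.22164526 0.22385815]
```

View pics/cs15.png

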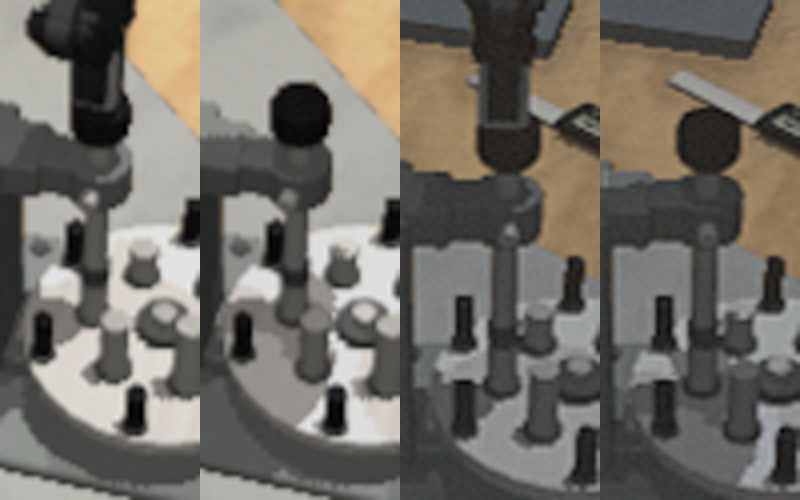

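View pics/w15.png

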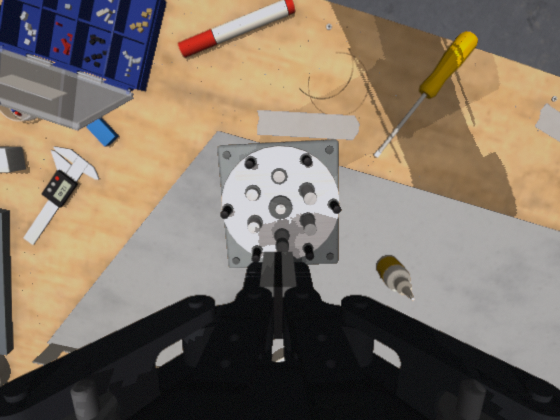

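View pics/s15.png

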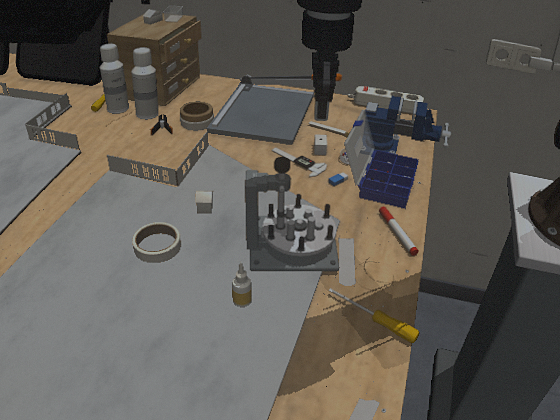

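Before and after release, the rod, foot and disc are at the same pixels; the foot rests on post 4. The bottle still stands at (242,287), as at the start, and the robot touches nothing.

```bash
python3 -c "
from cell import arm
print(arm.observe()['t']); print(arm.hand_in())"
```

```text
27.0
the job is handed in; nothing more can be done
None
```

The turret stop is set to post 4, with the foot pressing on it at about 4 N. I handed in at 27.0 s of the 72 s allowed; the hand-in gave no verdict.

- **Turning the disc:** It started in post 6's click, so I pushed a front pin counter-clockwise through two clicks (6 → 5 → 4). On the second push the finger slid to the outer side of the pin, with about 13 N of force. The disc still snapped into the click when I pulled back.
- **Click check:** The wrist camera put the disc at 17.64° and the stand at 17.65°, so post 4 is in its click under the rod.
- **Pressing the knob:** The rod slid at about 6.7 N, and I felt the foot touch the post. The last reading was about 10.7 N, which leaves 4.0 N on the spring. The 2.15 mm of travel past contact gives 4.3 N. Both are a little under 4.5 N but inside the 2.5 to 6.5 N range. I had no reading of the foot's force after letting go.
- **After letting go:** Pictures before and after show no visible movement of rod, foot or disc. The bottle stands where it was, and the wrist force is near zero with the arm clear of everything.
- **Disagreement:** The fixed cameras and the wrist camera differed by about 3 mm in y on where the rod stands. I used about the wrist camera's value. A sideways force of 3 to 6 N showed up while pressing.

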